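Show which gourd takes which inlay pattern

TASK

Press the bench call button fully down and let it up again to call the apprentice, then show her the next job: with the fingers pointing down, point at the smallest gourd from two or three centimetres above its stem and hold there for two seconds, then point in the same way at the sample tile with the crescent inlay and finish there, still pointing at it. The lacquer is tacky, so touch none of the gourds or tiles; bring the fingers close over no other gourd or tile on the way, and leave everything else on the bench where it is.

Things in the scene. Friction and masses are not known exactly. Their poses are not given: they have to be found in the camera images.
- gourd_small: the SMALLEST of three tan bottle gourds of the same shape (two bulbs, stem on top), standing upright, loose; 60 mm tall, 41 mm across the lower bulb; origin at the centre of its underside, z up
- gourd_small_top (a point): top of the stem of gourd_small, on its axis, 60 mm above its underside
- gourd_medium: the middle-sized of three tan bottle gourds of the same shape (two bulbs, stem on top), standing upright, loose; 82 mm tall, 56 mm across the lower bulb; origin at the centre of its underside, z up
- gourd_medium_top (a point): top of the stem of gourd_medium, on its axis, 82 mm above its underside
- gourd_large: the largest of three tan bottle gourds of the same shape (two bulbs, stem on top), standing upright, loose; 105 mm tall, 71 mm across the lower bulb; origin at the centre of its underside, z up
- gourd_large_top (a point): top of the stem of gourd_large, on its axis, 105 mm above its underside
- tile_crescent: one of three loose black lacquered sample tiles, 70 x 70 x 10 mm, lying flat, with a pale shell inlay standing 1.5 mm proud of its top: a crescent moon, 25 x 35 mm, about 15 mm wide at its thickest, its outline centred on the tile; origin at the centre of its underside, z up
- tile_crescent_top (a point): centre of the top of tile_crescent, at the inlay's upper face, 11.5 mm above the bench
- tile_round: one of three loose black lacquered sample tiles, 70 x 70 x 10 mm, lying flat, with a pale shell inlay standing 1.5 mm proud of its top: a round disc, 38 mm across, centred; origin at the centre of its underside, z up
- tile_round_top (a point): centre of the top of tile_round, at the inlay's upper face, 11.5 mm above the bench
- tile_diamond: one of three loose black lacquered sample tiles, 70 x 70 x 10 mm, lying flat, with a pale shell inlay standing 1.5 mm proud of its top: a diamond (32 mm square set cornerwise), centred; origin at the centre of its underside, z up
- tile_diamond_top (a point): centre of the top of tile_diamond, at the inlay's upper face, 11.5 mm above the bench
- call (a joint): travel of the call button in m: 0 at rest, 0.006 fully down; a spring brings it back at once; about 5 N holds it fully down
- call_top (a point): centre of the top face of the call button's cap at the time (moves down as it is pressed): a round off-white cap 40 mm across, its top 22 mm above the bench at rest, on a round black housing 56 mm across and 12 mm tall fixed to the bench; pressed straight down
- spool: black thread spool, 42 mm across, 34 mm tall, bystander, loose; origin centre of underside
- cup: small white porcelain cup, 48 mm across, 50 mm tall, bystander, loose; origin centre of underside
- bowl: black bowl, 110 mm across, 45 mm tall, bystander, loose; origin centre of underside
- brush: lacquer brush 170 mm long with wooden handle, lying flat, bystander, loose; along its own x
- bar: black square bar 45 x 240 x 22 mm lying flat, bystander, loose; origin centre of underside, long along its y
- jar: amber glass jar with steel cap, 60 mm across, 60 mm tall, bystander, loose; origin centre of underside
- weight: steel cylinder, 48 mm across, 40 mm tall, bystander, loose; origin centre of underside
Not all that is in view belongs to the job. What is shaped like the tile_crescent but red or turquoise is not meant. Of the things shaped like the part that bears call, the black one is meant.

How it is judged:
By the outcome, as a careful person would: the job done as asked, in the order asked, and still so for the second after the job is handed in, with the robot touching nothing.
It also fails if it takes over 48 s, if anything falls off the work surface, if the arm or the gripper's body presses on something with over 40 N, if the wrist force passes 120 N, or if a joint passes its speed limit or range.

ROBOT

A 6-joint arm with a two-finger parallel gripper is mounted at the origin on the work surface. World frame = base frame: x ahead of the robot, y to its left, z up, the work surface at z = 0. Lengths are in m, angles in rad, forces in N, time in s.
With the tool pointing down it reaches from about 0.375 to 0.925 m from the base axis. Payload 5.7 kg.
Tool frame: the origin (TCP) lies between the finger pads, 19 mm behind the fingertips; this is the grasp point; z points along the fingers, y is the line along which they close (so a half turn about z gives the same grasp; the last joint's range is limited). The gripper opens to 88 mm and grips with 3 to 60 N. Pads are 20 mm wide; open, the fingers measure 115 mm over their backs; the gripper's body (75 mm by 178 mm) begins 61 mm behind the grasp point.
Start: joints at [-1.365, 0.359, 1.51, -0, 1.272, -0.115], TCP at [0.189, -0.569, 0.241] pointing down, gripper open.
Joint ranges: [-2.97, 2.97], [-1.01, 2.36], [0.21, 2.38], [-0.96, 4.11], [0.2, 2.71], [-2.98, 2.98]. Speed limits (rad/s): [2.39, 2.39, 3.14, 3.14, 3.14, 3.14].

INTERFACE

Orientations are given as a rotation vector (axis times angle).
In Python, from bench import * gives the robot as it stands. The module is installed in compiled form; this text tells all that it offers. Calls block until the motion is done:
- reach(position, orientation): joint-space move of the TCP to a pose.
- move_straight(position, rot=None, rate=0.15, force_limit=None): straight line of the TCP; rot=None keeps the orientation; rate is the mean speed in m/s. With force_limit (N) it stops when the force on the tool has changed by that much, and returns True; else False.
- movej(angles): joint-space move.
- grip(opening, f_grip=None): finger opening in m; f_grip is the grip in N (None keeps the last); returns when the fingers have stopped.
- hold(seconds).
- ik(position, orientation): joint angles nearest the present ones, or None.
- state(): the state.
- get_image(name): name is "scene" or "top" or "wrist"; returns the picture (400x640x3 uint8, red, green, blue); there is no depth.
- camera_model(name): a dict with "fx", "fy", "cx", "cy" (pixels), "extrinsics" (4x4, takes a point from world to camera coordinates). Camera axes: x right, y down, z forward; pixel columns grow to the right and rows downward; lengths in m; the calibration is good to about 2 mm. A picture is of the moment at which its call begins: read the wrist's pose just before it. camera_model takes no time and is no camera call; for the wrist camera it gives the pose at the moment of the call.
A pose or a line that the arm cannot do raises IKError and nothing moves.
- finish_job(): hands the job in; it is judged then, once.
Trained networks look in the newest picture that a camera, given by its name, has taken for a name from the list of things; names that differ only in an ending like _2 or _b are one class to them, and where a whole thing is asked for, a point or a joint stands for the part that bears it (a point fixed in the world has none). Each returns a list of dicts, best first, with "score" (0 to 1); they miss things now and then, are a little off and sometimes report something else, mostly with a low value. They report only what shows in the picture. A call takes as long as a camera call. They do not tell look-alikes from the thing itself.
- silhouettes(label, camera): "mask" (400x640 bool, what is visible of it) and "extent" ([left, top, width, height] in pixels, round what is visible of it).
The state is a dict: "time_s": time; "joint_pos": joint angles; "dq": joint speeds; "effort": joint torques, N m; "position": TCP position; "orientation": TCP orientation; "contact_force": force on the tool from outside, world axes, zero at the start; "ft_torque": the same for the moment, N m; "grip_width": finger opening in m; "grasp_force": force on a finger pad.
Only numpy, scipy, OpenCV 4.12 (cv2) and the standard library are available. Lean on these libraries where they do the work, as an engineer would, in place of code of your own. Each camera call takes 0.05 s, during which the arm holds its last target. There are 200 camera calls.

## Working session

There is one attempt and no reset: what is moved stays moved. The work goes in short steps, each a Python script; the robot and the scene stay as the last script left them, time stands still between calls to the robot, and variables do not carry over. Pictures are saved under pics/ and viewed, at most 10 in all, crops included, and the job is handed in when it is done.

```bash
mkdir -p pics; cat > h.py <<'E'
from bench import *
import numpy as np, cv2
def save(n,f,box=None,s=1):
    im=get_image(n); c=im if box is None else im[box[1]:box[3],box[0]:box[2]]
    cv2.imwrite('pics/'+f,cv2.resize(c[...,::-1],None,fx=s,fy=s,interpolation=cv2.INTER_CUBIC))
def ray(n,u,v,z):
    m=camera_model(n);E=np.array(m['extrinsics']);R,t=E[:3,:3],E[:3,3]
    d=R.T@np.array([(u-m['cx'])/m['fx'],(v-m['cy'])/m['fy'],1]);c=-R.T@t
    return c+d*(z-c[2])/d[2]
def proj(n,p):
    m=camera_model(n);q=np.array(m['extrinsics'])@np.r_[p,1]
    return [m['fx']*q[0]/q[2]+m['cx'],m['fy']*q[1]/q[2]+m['cy']]
E
python3 - <<'E'
from h import *
save('top','top.png',s=1.25);save('scene','scene.png',s=1.25)
s=state();print(s['time_s'],s['orientation'])
for c in('top','scene'):
  for l,z in(('gourd_small',.03),('gourd_medium',.03),('gourd_large',.04),('tile_crescent',.01),('tile_round',.01),('tile_diamond',.01),('call',.015)):
    for d in silhouettes(l,c):
      ys,xs=np.nonzero(d['mask'])
      print(c,l,round(d['score'],2),np.round(d['extent']),xs.mean().round(1),ys.mean().round(1),ray(c,xs.mean(),ys.mean(),z).round(3)[:2])
E
```

```text
0.1 [-3.09963823e+00 -5.01393024e-01  1.03078404e-04]
top gourd_medium 0.63 [418. 174.  22.  26.] 428.0 185.7 [ 0.592 -0.27 ]
top gourd_large 0.79 [234. 156.  25.  25.] 246.6 169.2 [0.638 0.196]
top gourd_large 0.29 [332. 183.  14.  16.] 336.8 190.2 [ 0.581 -0.036]
top tile_crescent 0.82 [393. 276.  33.  32.] 407.1 293.6 [ 0.32 -0.21]
top tile_crescent 0.62 [406. 218.  33.  35.] 420.0 233.5 [ 0.471 -0.248]
top tile_crescent 0.58 [291. 269.  37.  38.] 307.1 286.4 [0.339 0.042]
top tile_round 0.84 [334. 234.  33.  31.] 350.4 247.3 [ 0.437 -0.069]
top tile_round 0.43 [277. 158.  20.  18.] 287.7 167.5 [0.649 0.092]
top tile_diamond 0.9 [247. 226.  32.  34.] 261.2 242.7 [0.451 0.16 ]
top call 0.71 [157. 211.  17.  14.] 165.4 218.2 [0.516 0.41 ]
top call 0.62 [459. 157.  21.  22.] 468.2 166.6 [ 0.644 -0.38 ]
top call 0.5 [180. 248.  15.  13.] 188.6 253.8 [0.424 0.346]
scene gourd_small 0.77 [313. 221.  11.  18.] 314.5 228.7 [ 0.586 -0.037]
scene gourd_small 0.64 [251. 190.  32.  33.] 265.8 205.6 [ 0.448 -0.077]
scene gourd_small 0.56 [206. 242.  35.  34.] 222.0 258.9 [ 0.482 -0.251]
scene gourd_medium 0.59 [236. 286.  22.  20.] 247.3 295.7 [ 0.594 -0.269]
scene gourd_large 0.88 [376. 168.  27.  32.] 389.5 183.2 [0.639 0.197]
scene tile_crescent 0.82 [178. 195.  35.  33.] 196.4 211.3 [ 0.321 -0.209]
scene tile_crescent 0.78 [256. 150.  28.  24.] 270.9 160.8 [0.34  0.041]
scene tile_crescent 0.71 [205. 243.  35.  34.] 221.8 259.0 [ 0.473 -0.249]
scene tile_round 0.75 [252. 194.  32.  28.] 265.9 205.8 [ 0.439 -0.07 ]
scene tile_diamond 0.68 [316. 146.  32.  29.] 328.2 158.8 [0.452 0.16 ]
scene call 0.51 [356. 114.  14.   7.] 362.6 117.2 [0.422 0.348]
scene call 0.44 [392. 116.  14.  10.] 399.0 121.5 [0.513 0.412]
```

View pics/top.png

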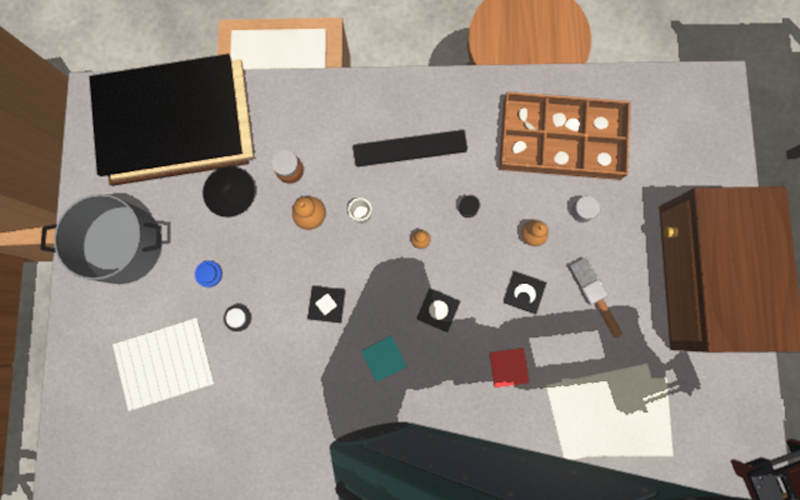

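View pics/scene.png

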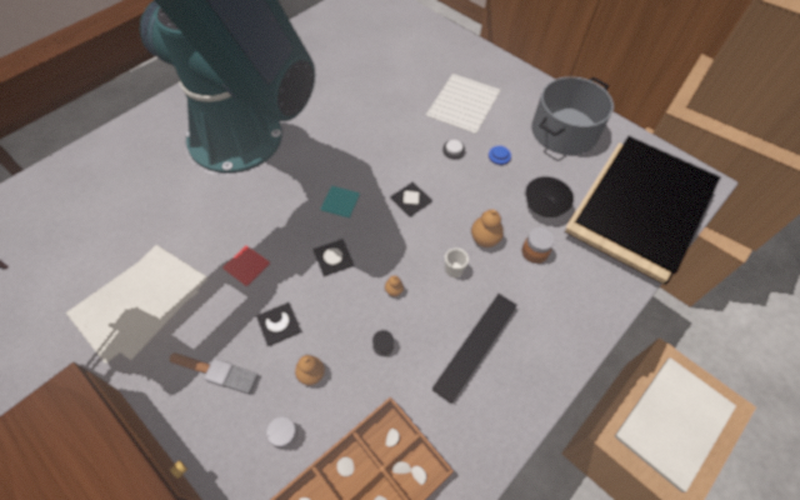

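The top view (original pixels) shows these candidates:
- **Gourds:** small (337,190), medium (428,186), large (247,169). I choose (337,190).
- **Tiles:** black crescent (420,234), black round (350,247), black diamond (261,243), red (407,294), turquoise (307,286). I choose (420,234).
- **Buttons:** white cap on black (189,254), blue (166,218). I choose (189,254). The network also reported the steel weight at (468,167).

I'll check the choices in one close crop.

```bash
python3 - <<'E'
from h import *
o=[]
for c,pts in(('top',[(189,254),(337,190),(420,234)]),('scene',[(363,118),(315,229),(222,259)])):
    im=get_image(c)[...,::-1]
    o.append(np.hstack([cv2.resize(im[v-25:v+25,u-25:u+25],(260,260),interpolation=cv2.INTER_CUBIC) for u,v in pts]))
cv2.imwrite('pics/crop.png',np.vstack(o))
print(state()['time_s'])
E
```

```text
0.9
```

View pics/crop.png

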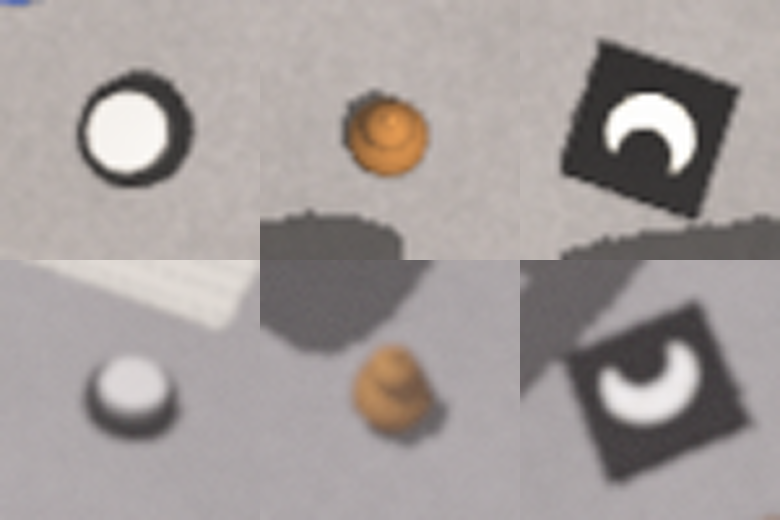

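The crop confirms all three: a white cap on a black housing (centre about 188.4,254.2), the small gourd (337,190), and a black tile with a crescent (420,234). Next I'll close the gripper and move over the button.

```bash
python3 - <<'E'
from h import *
D=[np.pi,0,0]
b=ray('top',188.4,254.2,.022);print(b)
for p in((b[0],b[1],.2),(.58,-.037,.104),(.472,-.249,.055)): print(ik(p,D))
grip(0.0)
p=state()['position'];move_straight([p[0]+.1,p[1]+.05,.32],rate=.3)
reach([b[0],b[1],.22],D)
s=state();print(s['time_s'],s['position'],s['grip_width'])
save('wrist','w1.png',s=1.25)
print(proj('wrist',b))
for d in silhouettes('call','wrist'):
  ys,xs=np.nonzero(d['mask']);print(d['score'],d['extent'],ray('wrist',xs.mean(),ys.mean(),.018))
E
```

```text
[0.42267781 0.34400957 0.022     ]
[ 5.56381253e-01  3.22698867e-01  1.68003277e+00 -4.44089210e-16
  1.13886102e+00  2.12717758e+00]
[-1.82538370e-01  4.86371491e-01  1.69349713e+00 -4.44089210e-16
  9.61724031e-01  1.38825796e+00]
[-6.14909607e-01  5.07406335e-01  1.83583211e+00 -4.44089210e-16
  7.98354204e-01  9.55886719e-01]
5.9333 [0.42321279 0.34358189 0.22008439] 0.0007057529266868394
[np.float64(316.84865028674955), np.float64(178.18017081324356)]
0.98 [238.9, 73.9, 33.4, 41.2] [0.51522485 0.41227538 0.018     ]
0.93 [298.2, 161.4, 33.8, 32.9] [0.42382634 0.34785143 0.018     ]
0.72 [609.9, 139.4, 29.6, 52.9] [ 0.43174271 -0.02387603  0.018     ]
```

View pics/w1.png

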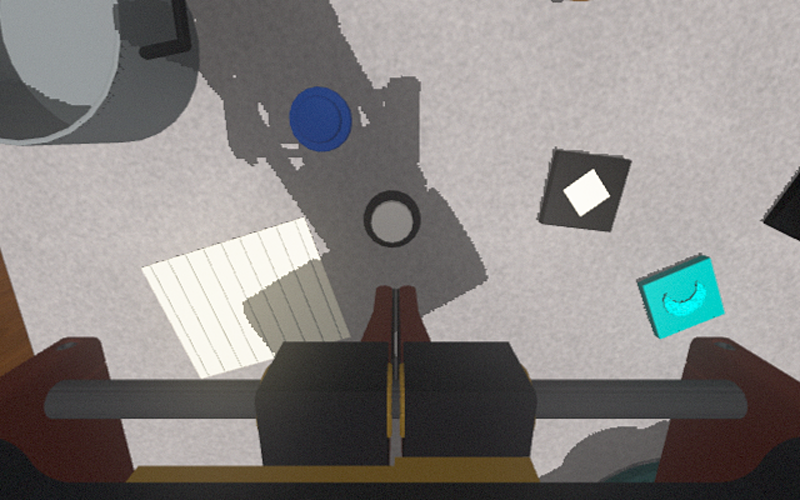

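The wrist view shows the button cap at (313,177) in original pixels, with the blue one clearly separate at (256,95). I'll refine the position and press.

```bash
python3 - <<'E'
from h import *
w=ray('wrist',313,176.8,.022);b=np.array([.4227,.344,.022]);x,y=((w+b)/2)[:2];print(w)
move_straight([x,y,.06],rate=.2)
r=move_straight([x,y,.030],rate=.02,force_limit=12)
s=state();print(r,s['position'],s['contact_force'])
hold(.3);s=state();print(s['position'],s['contact_force'])
move_straight([x,y,.06],rate=.05)
s=state();print(s['contact_force'])
move_straight([x,y,.28],rate=.3)
D=[np.pi,0,0]
reach([.56,-.037,.25],D)
s=state();print(s['time_s'],s['position'])
save('wrist','w2.png',s=1.25)
print(proj('wrist',[.581,-.037,.06]))
for d in silhouettes('gourd_small','wrist'):
  ys,xs=np.nonzero(d['mask']);print(d['score'],d['extent'],ray('wrist',xs.mean(),ys.mean(),.03))
E
```

```text
[0.42427703 0.34855476 0.022     ]
True [0.42344233 0.34624419 0.03502127] [-1.1318295  -0.89366096  7.99411167]
[0.42345253 0.34621082 0.03499063] [-1.46623193 -1.48870256  7.89673333]
[ 0.90112526  1.17954399 -0.62566583]
11.5 [ 0.55987063 -0.0360013   0.249853  ]
[np.float64(318.4121815786727), np.float64(161.0902050735411)]
0.66 [431.9, 204.3, 70.9, 56.1] [ 0.48215913 -0.23272141  0.03      ]
```

View pics/w2.png

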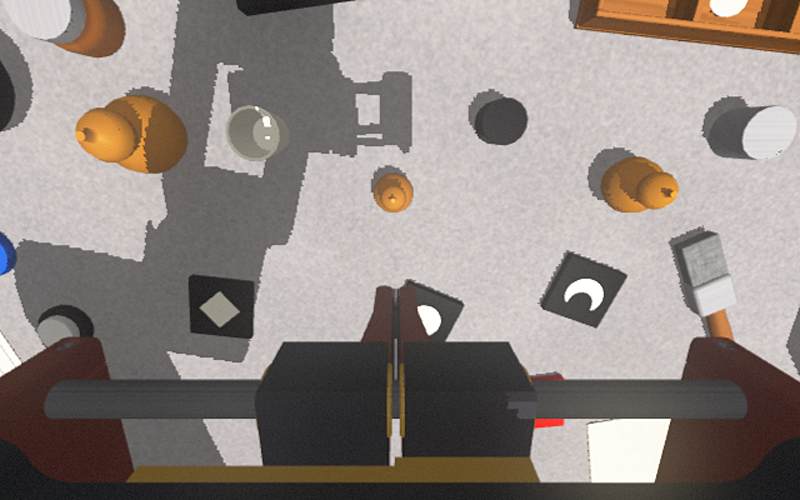

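Fully pressed: the tip was at z≈0.016 with 8 N, then it released. The wrist view shows the small gourd's stem at (313.6,157.6) and the crescent tile at about (467,231) in original pixels. Next I'll combine the three cameras for the gourd and point.

```bash
python3 - <<'E'
from h import *
g=[ray('wrist',313.6,157.6,.06),ray('top',337,189,.06),ray('scene',315.4,220.9,.06)]
print(np.round(g,4))
x,y=np.mean(g,0)[:2]
move_straight([x,y,.18],rate=.2)
move_straight([x,y,.104],rate=.1)
s=state();print(s['time_s'],s['position'])
save('wrist','w3.png',s=1.25); save('scene','s3.png',(int(265),170,365,245),8)
hold(.1)
E
```

```text
[[ 0.585  -0.0316  0.06  ]
 [ 0.5803 -0.0358  0.06  ]
 [ 0.5828 -0.0317  0.06  ]]
13.025 [ 0.58323331 -0.03315843  0.1046166 ]
```

View pics/w3.png

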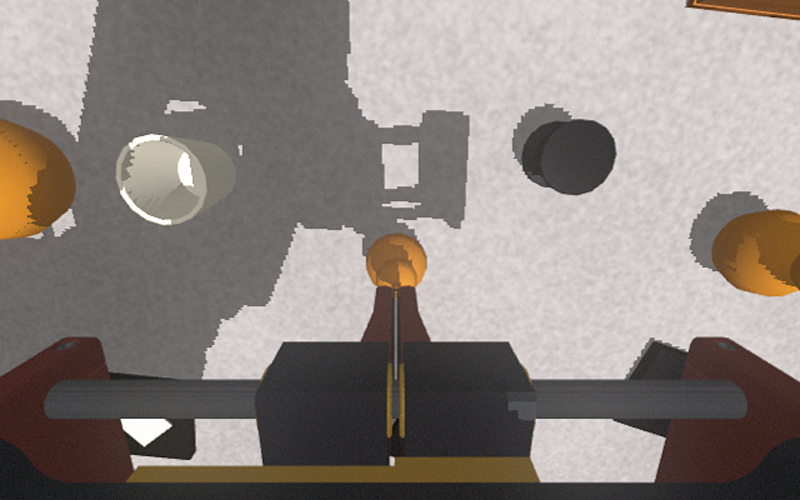

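View pics/s3.png

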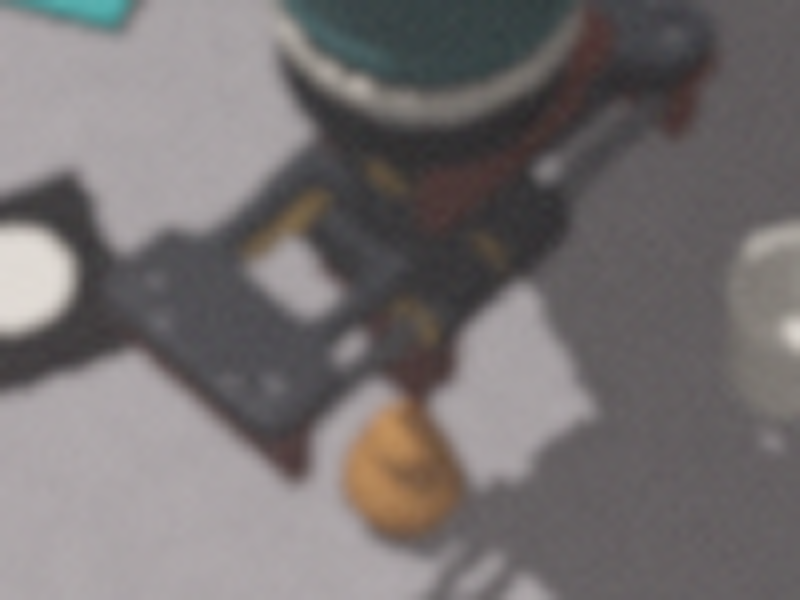

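Fingertips and gourd are both centred at column 397 of the wrist view, and the scene crop shows the tip directly above the stem with a clear gap. I'll hold here, then move to the crescent tile.

```bash
python3 - <<'E'
from h import *
for d in silhouettes('gourd_small','wrist')[:2]:
  l,t,w,h=d['extent'];print(d['score'],d['extent'],ray('wrist',l+w/2,262/1.25,.018))
hold(2.4)
s=state();print(s['time_s'],s['position'],s['contact_force'])
p=s['position'];move_straight([p[0],p[1],.25],rate=.25)
move_straight([.45,-.249,.25],rate=.25)
save('wrist','w4.png',s=1.25);print(state()['time_s'],state()['position'],proj('wrist',[.472,-.2485,.01]))
im=get_image('wrist')
for d in silhouettes('tile_crescent','wrist'):
  ys,xs=np.nonzero(d['mask']);q=cv2.minAreaRect(np.c_[xs,ys].astype(np.float32));print(d['score'],q,im[d['mask']].mean(0).round(),ray('wrist',*q[0],.008))
E
```

```text
0.72 [295.2, 186.1, 47.1, 45.7] [ 0.58257963 -0.03400949  0.018     ]
0.22 [2.4, 96.6, 61.0, 96.3] [0.58250509 0.1993001  0.018     ]
15.675 [ 0.58269567 -0.03303548  0.10398509] [-0.26296894 -0.03499496  0.79385391]
17.625 [ 0.45031829 -0.24807183  0.24970385] [np.float64(317.61419130934496), np.float64(153.84275866769656)]
0.94 ((315.842529296875, 154.25343322753906), (55.82862854003906, 55.36046600341797), 20.556045532226562) [105. 102. 101.] [ 0.47133686 -0.2462736   0.008     ]
0.68 ((112.31875610351562, 245.8722686767578), (57.80099105834961, 48.912601470947266), 52.52382278442383) [ 17. 192. 187.] [0.34043391 0.04266031 0.008     ]
0.63 ((281.85150146484375, 254.0148468017578), (35.22431564331055, 37.512901306152344), 84.2894058227539) [233.  55.  50.] [ 0.32811501 -0.19779484  0.008     ]
```

View pics/w4.png

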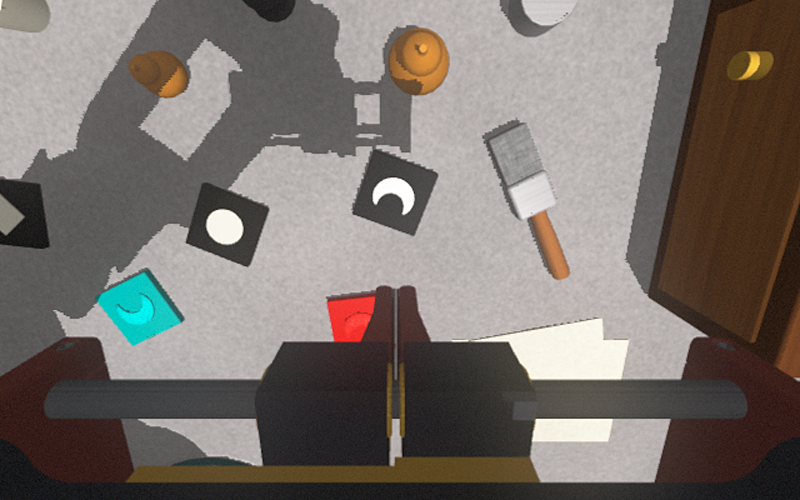

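The wrist view shows the black crescent tile at (316,154) in original pixels, and its position agrees with the other cameras: (0.4715, −0.2475). I'll descend.

```bash
python3 - <<'E'
from h import *
x,y=.4715,-.2475
move_straight([x,y,.16],rate=.2)
move_straight([x,y,.0555],rate=.1)
hold(.8);s=state();print(s['time_s'],s['position'],s['contact_force'],np.abs(s['dq']).max())
save('wrist','w5.png',s=1.25)
E
```

```text
20.3333 [ 0.47149689 -0.24750696  0.05548078] [ 0.19727111  0.03727317 -0.10092428] 0.001674141762184322
```

View pics/w5.png

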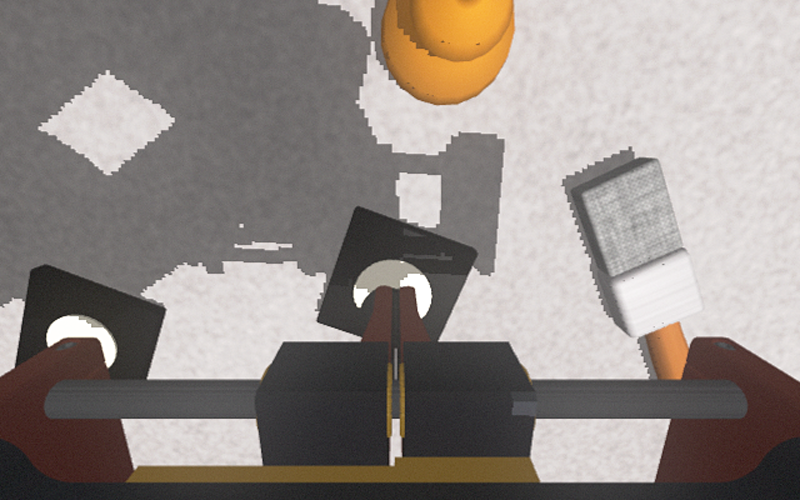

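The fingertips (396,290) are centred over the crescent (393,287) in this view, nothing is being touched, and the medium gourd is clear. I'll hold for two seconds and hand in.

```bash
python3 - <<'E'
from h import *
hold(2);print(finish_job())
E
```

```text
the job is handed in; nothing more can be done
None
```

The job is handed in: I pressed the call button fully and let it up, pointed at the smallest gourd for over two seconds, and the arm finished pointing at the black crescent tile, with no sign of touching any gourd or tile.

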